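# Sound the tuning cavity and set its pointer

## Robot

A 6-joint arm with a two-finger parallel gripper is mounted at the origin on the work surface. World frame = base frame: x ahead of the robot, y to its left, z up, the work surface at z = 0. Lengths are in m, angles in rad, forces in N, time in s.
With the tool pointing down it reaches from about 0.35 to 0.725 m from the base axis. Payload 4.3 kg.
Tool frame: the origin (TCP) lies between the finger pads; the fingertips stand 11 mm ahead of it and the grasp point (between the pads) lies 8 mm behind it; z points along the fingers, y is the line along which they close (so a half turn about z gives the same grasp; the last joint's range is limited). The gripper opens to 85 mm and grips with 20 to 120 N. Pads are 22 mm wide; open, the fingers measure 114 mm over their backs; the gripper's body (76 mm by 85 mm) begins 54 mm behind the grasp point. The pads swing forward as they close: fully open they stand 13 mm farther back than shut.
Start: joints at [-1.226, 0.377, 0.081, 1.274, 0, 1.46], TCP at [0.253, -0.517, 0.242] pointing down, gripper open.
Joint ranges: [-2.72, 2.72], [-0.84, 1.66], [-1.02, 1.22], [-1.77, 2.12], [-1.37, 1.28], [-3.14, 3.14]. Speed limits (rad/s): [2.57, 2.57, 3.14, 3.14, 3.14, 3.14].

## Interface

Orientations are given as a unit quaternion [x, y, z, w].
In Python, from station import env gives the robot as it stands. The module is installed in compiled form; this text tells all that it offers.
- The arm moves only by the shell command python3 -m handwheel 'ROWS' [FORCE]. ROWS is JSON, a list of rows, each a list of 7 numbers: the opening in per cent of the stroke, from 0 (shut) to 100 (fully open), then the shift along the tool's x, y, z in cm, then the turn, a rotation vector about the tool's x, y, z in degrees. In form: [[fingers, tx, ty, tz, wx, wy, wz], ...]. A call has 1 to 12 rows; each row is the pose to reach, as a shift and turn from the pose commanded when the call began, along the tool's axes at that moment; what a row does not reach only later rows make up. A row lasts 1/10 s, in which the tool goes at most 50 mm and 8.59 degrees, less where a joint would pass 70% of its speed; a pose out of reach is approached as far as the arm can. A call with a gripper value outside its range is refused whole. The fingers move at their own pace and stop on an object; FORCE is the grip in N (left out, the last holds). Time passes only in rows, so rows that repeat a pose let the fingers close. It gives the time, the measured TCP pose, the force, the opening and the grip force at its end, in the units of the state.
- env.state(): the state, without advancing time (a new reading comes with each control period).
- env.camera(name): name is "scene" or "side" or "wrist"; returns a dict with "pixels" (480x640x3 uint8, red, green, blue), "z_map" (480x640 float32, m along the optical axis (not along the pixel's ray), 0 where there is no reading), "fx", "fy", "cx", "cy" (pixels), "rvec" (rotation vector, rad) and "tvec" (3), from world to camera coordinates, as OpenCV has them; the wrist camera has in their place "tool_from_camera" (4x4, takes a point from camera to tool coordinates, whose origin is the TCP and whose axes are the flange's). Camera axes: x right, y down, z forward; pixel columns grow to the right and rows downward; lengths in m; the calibration is good to about 2 mm. A picture is of the moment at which its call begins: read the wrist's pose just before it.
- env.close_job(): hands the job in; it is judged then, once.
The state is a dict: "clock": time; "joints": joint angles; "joint_velocities": joint speeds; "joint_efforts": joint torques, N m; "position": TCP position; "ee_rot": TCP orientation; "contact_force": force on the tool from outside, world axes, zero at the start; "moment": the same for the moment, N m; "grip_width": finger opening in m; "gripper_force": force on a finger pad.
Only numpy, scipy, OpenCV 4.12 (cv2) and the standard library are available. Lean on these libraries where they do the work, as an engineer would, in place of code of your own. Each camera call takes 0.05 s, during which the arm holds its last target. There are 200 camera calls.

## Task

The pointer on the leaning brass cavity tube has slipped. Take the orange-handled depth rod from its V-cradle, lower it gently down the tube's bore until it bottoms on the hidden plunger (do not shift the plunger), note how deep it went below the rim, and lay the rod back in the V-cradle, down against its foot stop. Slide the red pointer on the tube's outer rail to that same depth, level with the plunger's face, let go of everything, and leave the other things on the bench where they are.

Things in the scene. Friction and masses are not known exactly. Their poses are not given: they have to be found in the camera images.
- rod_center (a point): Depth rod, 200 mm long, 0.12 kg: round steel shaft 14 mm across, 140 mm long, then a round orange handle 24 mm across, 60 mm long. This point: on its axis, half-way along; z runs along the rod to the handle's end. Handle's centre: 70 mm along +z; flat tip: 100 mm along -z. It starts in the trough, tip on the foot stop, leaning 26 degrees from vertical, handle up and towards the robot.
- rod_tip (a point): Centre of the rod's flat lower end; axes as the rod (z towards the handle).
- trough: Black V-trough of the rod's cradle, fixed, leaning 26 degrees from vertical, its upper end towards the robot. Origin: centre of the foot stop's top face, where the seated rod's tip stands. z: up along the trough, the seated rod's axis (rod's centre at z = 100 mm, handle's centre at 170 mm). x: out of the V's open side, up and away from the robot. y: level, across the V.
- cradle: Grey base plate (170 x 100 mm) and posts that carry the trough, fixed. Origin: bench level, 40 mm below the trough's origin. The two V faces are 90 degrees apart, 130 mm long, and rise to x = 11 mm, y = +-21 mm in the trough's axes; the foot stop is 50 x 50 mm. Cradle and tuner may swap sides.
- tube: Brass cavity tube, 56 mm across, 150 mm long, fixed, leaning 26 degrees from vertical, its mouth up and towards the robot. Origin: centre of the mouth in the rim's plane, 175 mm above the bench. z: the bore's axis, out of the mouth; x: up and away from the robot (the rail's side); y: level. Bore 22 mm across. An aluminium rail 50 mm wide with ticks lies on the x side, its face 35 mm from the axis.
- tuner: Grey stand (200 x 150 mm plate) that carries the tube, fixed. Origin: centre of its underside. In the tube a flat-faced steel plunger that fills the bore is hidden, its face somewhere from 55 to 100 mm below the rim, different each time; friction holds it, and it slides if pushed with more than about 25 N.
- pointer (a joint): Slide of the red pointer on the rail, parallel to the bore: its value in m is the depth of the pointer's middle below the rim (0 to 0.125; it grows along the tube's -z). It starts at 0.020 to 0.035. About 3 N moves it; it stays where it is left.
- pointer_tab (a point): Grip point on the pointer's red tab, 75 mm from the bore's axis along the tube's +x, level with the pointer's middle. The tab stands out from the rail along x, from 46 to 92 mm from the axis; it is 14 mm wide (y) and 14 mm along z, so it can be pinched across y from above. Axes as the tube.
- spool: Bystander: grey plastic spool, 60 mm wide, 40 mm high. Origin: centre of its underside.
- driver: Bystander: screwdriver lying on the bench along its x. Origin under its middle.
- meter: Bystander: yellow hand-held meter, 150 x 75 x 35 mm, lying flat. Origin: centre of its underside.
- cleaner: Bystander: white bottle, 54 mm wide, 130 mm high. Origin: centre of its underside.
- tray: Bystander: low blue parts tray, 120 x 160 x 30 mm. Origin: centre of its underside.
- spacer: Bystander: aluminium bar, 90 x 45 x 20 mm. Origin: centre of its underside.
Things that resemble listed ones, but are neither listed nor needed, are in the scene too. There is more than one size of the part that bears rod_center; the job needs the smaller. Leave any turquoise look-alike of the tuner alone.

How it is judged:
On the way:
1. the rod is down the bore with its tip resting on the plunger (contact force between rod and plunger above 0.4 N and z of rod_tip in the frame of tube below -0.05 m and angle between the z axis of rod_center and the z axis of tube, either way round below 0.15 rad), for 0.2 s.
At the end, for the whole second after the job is handed in: The pointer's middle stands within 4 mm of the depth of the plunger's face, and the rod lies at rest in the V-trough: its centre within 4 mm of the seated axis, within 10 mm of its seated place along the trough, and parallel to it within 0.06 rad (z of pointer_tab in the frame of plunger between -0.004 and 0.004 m and x of rod_center in the frame of trough between -0.004 and 0.004 m and y of rod_center in the frame of trough between -0.004 and 0.004 m and z of rod_center in the frame of trough between 0.09 and 0.11 m and angle between the z axis of rod_center and the z axis of trough, either way round below 0.06 rad and linear speed of rod below 0.02 m/s and velocity of joint pointer between -0.005 and 0.005 m/s); the robot touches nothing.
It fails at once if the plunger is shifted by more than 3 mm (distance of plunger from where it was at the start of the episode above 0.003 m).
It fails at once if a bystander is moved by more than 30 mm (distance of any of spool, driver, meter, cleaner, tray, spacer from where it was at the start of the episode above 0.03 m).
It also fails if it takes over 72 s, if anything falls off the work surface, if the arm or the gripper's body presses on something with over 40 N, if the wrist force passes 120 N, or if a joint passes its speed limit or range.

## Working session

There is one attempt and no reset: what is moved stays moved. The work goes in short steps, Python scripts to look and compute and a shell command to move; the robot and the scene stay as the last step left them, time stands still between calls to the robot, and variables do not carry over. Pictures are saved under pics/ and viewed, at most 11 in all, crops included, and the job is handed in when it is done.

```bash
mkdir -p pics; python3 - <<'E'
from station import env
import cv2,numpy as np
s=env.state();print({k:np.round(v,3).tolist() for k,v in s.items()})
for n in ("scene","side"):
    c=env.camera(n);cv2.imwrite(f"pics/{n}0.png",c["pixels"][:,:,::-1]);np.savez(f"{n}0.npz",**c)
    print(n,c["fx"],c["rvec"],c["tvec"])
E
ls
```

```text
{'clock': 0.0, 'joints': [-1.226, 0.378, 0.08, 1.274, 0.0, 1.461], 'joint_velocities': [-0.0, -0.001, -0.0, 0.001, 0.002, 0.0], 'joint_efforts': [0.002, -46.361, 26.987, 0.021, -0.0, 0.0], 'position': [0.252, -0.516, 0.241], 'ee_rot': [0.974, 0.225, -0.0, -0.001], 'contact_force': [0.305, -1.217, 0.378], 'moment': [0.031, -0.003, -0.023], 'gripper_force': 0.0, 'grip_width': 0.086}
scene 467.6833803542482 [ 2.04198393  1.1123131  -0.48880519] [-0.29621179 -0.17524353  1.52460833]
side 558.4980030279173 [ 2.234893   -0.0655558   0.05619412] [-0.51839799  0.09953167  1.56357083]
pics
scene0.npz
side0.npz
```

View pics/scene0.png

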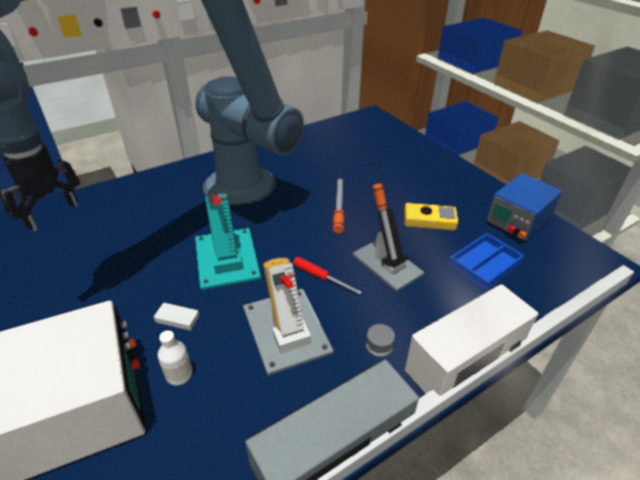

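View pics/side0.png

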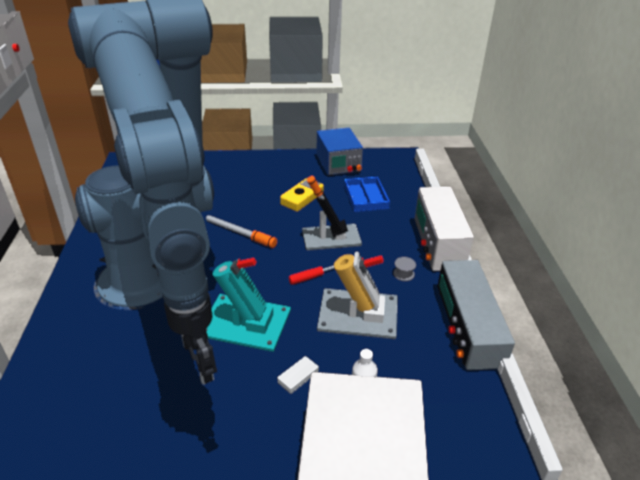

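The cradle (rod with orange handle near scene (380,195), plate at (388,262)) stands on the far left side. The grey tuner has its brass mouth at scene (275,265) and its red tab at (287,282). A bigger loose rod lies at (339,205), and the turquoise decoy is at (225,240).

```bash
cat > h.py <<'E'
import numpy as np,cv2
from scipy.spatial.transform import Rotation as R
def cloud(c,T=None):
    z=c["z_map"];v,u=np.mgrid[:480,:640]
    p=np.stack([(u-c["cx"])/c["fx"]*z,(v-c["cy"])/c["fy"]*z,z],-1)
    if T is None:
        M=R.from_rotvec(np.ravel(c["rvec"])).as_matrix();w=(p-np.ravel(c["tvec"]))@M
    else: w=p@T[:3,:3].T+T[:3,3]
    w[z==0]=np.nan
    return w,cv2.cvtColor(c["pixels"],cv2.COLOR_RGB2HSV),c["pixels"]
E
python3 - <<'E'
from h import *
for n in ("scene","side"):
    c=dict(np.load(n+"0.npz"));w,hsv,_=cloud(c);H,S,V=[hsv[...,i].astype(int) for i in range(3)]
    def box(u0,u1,v0,v1):
        m=np.zeros((480,640),bool);m[v0:v1,u0:u1]=1;return m
    B={"scene":dict(h=(370,388,180,212),tab=(278,296,272,290),brass=(262,292,256,330),cp=(350,426,235,290),tp=(240,335,285,372)),
       "side":dict(h=(304,328,174,202),tab=(358,386,254,268),brass=(330,385,250,310),cp=(298,364,222,252),tp=(315,402,285,338))}[n]
    fin=~np.isnan(w[...,0])
    o=w[box(*B["h"])&fin&(S>150)&(H<14)&(w[...,2]>.1)]
    t=w[box(*B["tab"])&fin&(S>150)&((H<5)|(H>172))&(w[...,2]>.1)]
    b=w[box(*B["brass"])&fin&(H>12)&(H<25)&(S>100)&(w[...,2]>.05)]
    for k,a in (("handle",o),("tab",t),("brass",b)):
        q=a-a.mean(0);d=np.linalg.svd(q,full_matrices=0)[2][0];d*=np.sign(d[2])
        print(n,k,len(a),a.mean(0).round(3),"dir",d.round(3),"ext",np.percentile(q@d,[1,99]).round(3),"zmax",a[:,2].max().round(3))
    for k in ("cp","tp"):
        a=w[box(*B[k])&fin&(w[...,2]>.004)&(w[...,2]<.03)&(S<90)]
        r=cv2.minAreaRect(a[:,:2].astype(np.float32));print(n,k,len(a),np.median(a[:,2]).round(4),np.round(r[0],3),np.round(r[1],3),r[2])
E
```

```text
scene handle 211 [0.51  0.159 0.198] dir [-0.437 -0.03   0.899] ext [-0.03   0.028] zmax 0.225
scene tab 101 [ 0.633 -0.171  0.19 ] dir [ 0.91  -0.148  0.387] ext [-0.031  0.019] zmax 0.201
scene brass 329 [ 0.575 -0.172  0.144] dir [-0.427  0.31   0.849] ext [-0.101  0.043] zmax 0.186
scene cp 1358 0.0118 [0.563 0.124] [0.172 0.194] 4.339903831481934
scene tp 3155 0.0116 [ 0.605 -0.163] [0.15  0.203] 79.0535659790039
side handle 147 [0.503 0.157 0.2  ] dir [-0.457 -0.002  0.889] ext [-0.04   0.028] zmax 0.226
side tab 135 [ 0.627 -0.171  0.189] dir [ 0.873 -0.197  0.447] ext [-0.024  0.022] zmax 0.203
side brass 943 [ 0.58  -0.177  0.129] dir [-0.438  0.233  0.868] ext [-0.09   0.059] zmax 0.189
side cp 998 0.0127 [0.558 0.172] [0.175 0.118] 5.483202934265137
side tp 2488 0.0128 [ 0.604 -0.161] [0.164 0.201] 79.23197937011719
```

```bash
cat >> h.py <<'E'
def frame(yaw_deg,tilt=26):
    """columns x (up/away), y level, z axis up/towards robot"""
    return (R.from_euler('z',yaw_deg,degrees=True)*R.from_euler('y',-tilt,degrees=True)).as_matrix()
def toolrot(F): return np.stack([F[:,0],-F[:,1],-F[:,2]],1)
def go(s,pos,Rt):
    R0=R.from_quat(s["ee_rot"]).as_matrix()
    d=R0.T@(np.asarray(pos)-s["position"])*100
    r=R.from_matrix(R0.T@Rt).as_rotvec(degrees=True)
    print("shift cm",d.round(2),"turn",r.round(2),"rows~",max(np.linalg.norm(d)/5,np.linalg.norm(r)/8.59).round(1))
E
python3 - <<'E'
from h import *
from station import env
s=env.state();c=env.camera("wrist");print(c["tool_from_camera"].round(3),c["fx"])
F=frame(-11);print(F.round(3));go(s,np.array([.56,-.157,.175])+.2*F[:,2],toolrot(F))
E
```

```text
[[ 0.    -0.958 -0.285  0.073]
 [ 1.     0.    -0.    -0.   ]
 [ 0.    -0.285  0.958 -0.131]
 [ 0.     0.     0.     1.   ]] 399.7142114311393
[[ 0.882  0.191 -0.43 ]
 [-0.171  0.982  0.084]
 [ 0.438  0.     0.899]]
shift cm [ 36.41 -24.04 -11.28] turn [-8.51 25.1  36.39] rows~ 9.0
```

```bash
python3 -m handwheel '[[100,0,0,-12,0,0,0],[100,0,0,-12,0,0,0],[100,0,0,-12,0,0,0],[100,36.4,-24,-14,-8.5,25.1,36.4],[100,36.4,-24,-14,-8.5,25.1,36.4],[100,36.4,-24,-14,-8.5,25.1,36.4],[100,36.4,-24,-14,-8.5,25.1,36.4],[100,36.4,-24,-14,-8.5,25.1,36.4],[100,36.4,-24,-14,-8.5,25.1,36.4],[100,36.4,-24,-14,-8.5,25.1,36.4],[100,36.4,-24,-12,-8.5,25.1,36.4],[100,36.4,-24,-11.3,-8.5,25.1,36.4]]'
python3 -m handwheel '[[100,0,0,0,0,0,0],[100,0,0,0,0,0,0],[100,0,0,0,0,0,0]]'
cat >> h.py <<'E'
def wrist(env,name):
    s=env.state();c=env.camera("wrist")
    T=np.eye(4);T[:3,:3]=R.from_quat(s["ee_rot"]).as_matrix();T[:3,3]=s["position"]
    c["T"]=T@c["tool_from_camera"];cv2.imwrite(f"pics/{name}.png",c["pixels"][:,:,::-1]);np.savez(name+".npz",**c)
    return s,c
E
python3 - <<'E'
from h import *
from station import env
s,c=wrist(env,"w1");F=frame(-11);print(s["clock"]);go(s,np.array([.56,-.157,.175])+.2*F[:,2],toolrot(F))
E
```

```text
clock: 1.35
position: [0.4751, -0.1388, 0.3564]
ee_rot: [0.969, -0.093, 0.226, 0.023]
contact_force: [0.6, -1.5, 0.3]
grip_width: 0.0853
gripper_force: 0.0
clock: 1.65
position: [0.4739, -0.1418, 0.3555]
ee_rot: [0.97, -0.094, 0.224, 0.023]
contact_force: [0.5, -0.3, -0.6]
grip_width: 0.0857
gripper_force: 0.0
1.65
shift cm [-0.06 -0.15  0.05] turn [ 0.13 -0.05 -0.02] rows~ 0.0
```

View pics/w1.png

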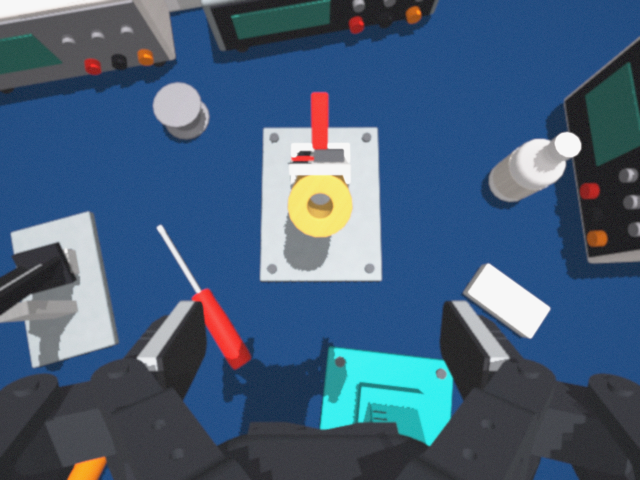

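The wrist view is along the tube. The yellow rim and its bore are centred near (320,205), the red tab spans (320,93–148), and the plate looks symmetric, so yaw -11° is right.

```bash
cat >> h.py <<'E'
def rim(c,F,u0=280,u1=360,v0=165,v1=245):
    w,hsv,_=cloud(c,c["T"]);H,S,V=[hsv[...,i].astype(int) for i in range(3)]
    m=np.zeros((480,640),np.uint8);m[v0:v1,u0:u1]=((H>15)&(H<35)&(S>110)&(V>120))[v0:v1,u0:u1]
    p=w[(m>0)&~np.isnan(w[...,0])]
    l=p@F;zt=np.median(l[:,2]);k=abs(l[:,2]-zt)<.006
    n=np.linalg.svd(p[k]-p[k].mean(0),full_matrices=0)[2][2];n*=np.sign(n[2])
    cs,h=cv2.findContours(m,cv2.RETR_CCOMP,cv2.CHAIN_APPROX_NONE)
    i=max(range(len(cs)),key=lambda i:cv2.contourArea(cs[i]))
    out=cv2.fitEllipse(cs[i]);holes=[j for j in range(len(cs)) if h[0][j][3]==i]
    j=max(holes,key=lambda j:cv2.contourArea(cs[j]));inn=cv2.fitEllipse(cs[j])
    print("outer",np.round(out[0],1),np.round(out[1],1),"inner",np.round(inn[0],1),np.round(inn[1],1),"normal",n.round(3),"planez",zt.round(4))
    res=[]
    for e in (out,inn):
        r=c["T"][:3,:3]@np.array([(e[0][0]-c["cx"])/c["fx"],(e[0][1]-c["cy"])/c["fy"],1]);o=c["T"][:3,3]
        nn=F[:,2];q=o+r*((zt-o@nn)/(r@nn));res.append(q);print("centre",q.round(4))
    return res
E
python3 - <<'E'
from h import *
c=dict(np.load("w1.npz"));F=frame(-11);o,i=rim(c,F)
w,hsv,_=cloud(c,c["T"]);H,S,V=[hsv[...,k].astype(int) for k in range(3)]
m=np.zeros((480,640),bool);m[88:150,300:340]=(((H<5)|(H>172))&(S>150))[88:150,300:340];m&=w[...,2]>.1
l=(w[m]-o)@F;print("tab n",len(l),"lo",np.percentile(l,3,0).round(4),"hi",np.percentile(l,97,0).round(4),"med",np.median(l,0).round(4))
# side+scene check of rim: project centre
for n in ("scene","side"):
    k=dict(np.load(n+"0.npz"));K=np.array([[k["fx"],0,k["cx"]],[0,k["fy"],k["cy"]],[0,0,1]],float)
    pr=cv2.projectPoints(np.array([o]),k["rvec"].astype(float),k["tvec"].astype(float),K,None)[0].ravel()
    print(n,pr.round(1));u,v=pr.round().astype(int);ww=cloud(k)[0];print((ww[v-2:v+3,u-2:u+3].reshape(-1,3)).mean(0).round(4))
# plunger depth seen
print("bore z:",(((w[203:213:2,314:327:3]-o)@F)[...,2]).round(3))
s_=dict(position=c["T"][:3,3])
E
python3 - <<'E'
from h import *
from station import env
s=env.state();F=frame(4.5);tr=np.array([.582,.165,.04]);go(s,tr+F[:,2]*.37,toolrot(F))
E
```

```text
outer [319.4 204.3] [62.9 63.9] inner [319.8 198.6] [13.  20.3] normal [-0.428  0.082  0.9  ] planez -0.0966
centre [ 0.5605 -0.1555  0.1754]
centre [ 0.5648 -0.1566  0.1776]
tab n 864 lo [ 0.0472 -0.0064 -0.0176] hi [ 0.0891  0.0062 -0.0142] med [ 0.0694  0.0003 -0.0156]
scene [276.2 261.8]
[ 0.5551 -0.1533  0.1696]
side [344.6 261.7]
[ 0.5623 -0.1487  0.1689]
bore z: [[-0.055 -0.054 -0.054 -0.055 -0.055]
 [-0.05  -0.055 -0.056 -0.052 -0.046]
 [-0.04  -0.046 -0.046 -0.042 -0.038]
 [-0.034 -0.037 -0.037 -0.035 -0.029]
 [-0.024 -0.029 -0.029 -0.027 -0.022]]
shift cm [ -9.07 -27.86  -6.37] turn [  6.95  -0.05 -14.  ] rows~ 6.0
```

```bash
python3 -m handwheel '[[100,-9,-27.9,-6.4,7,0,-14],[100,-9,-27.9,-6.4,7,0,-14],[100,-9,-27.9,-6.4,7,0,-14],[100,-9,-27.9,-6.4,7,0,-14],[100,-9,-27.9,-6.4,7,0,-14],[100,-9,-27.9,-6.4,7,0,-14],[100,-9,-27.9,-6.4,7,0,-14],[100,-9,-27.9,-6.4,7,0,-14],[100,-9,-27.9,-6.4,7,0,-14]]'
python3 - <<'E'
from h import *
from station import env
s,c=wrist(env,"w2");F=frame(4.5);tr=np.array([.582,.165,.04]);go(s,tr+F[:,2]*.37,toolrot(F))
E
```

```text
clock: 2.6
position: [0.4253, 0.1163, 0.3728]
ee_rot: [0.973, 0.057, 0.224, -0.019]
contact_force: [0.3, -0.7, -0.5]
grip_width: 0.0854
gripper_force: 0.0
shift cm [-0.08 -3.63  0.04] turn [-1.67 -0.01  1.85] rows~ 0.7
```

View pics/w2.png

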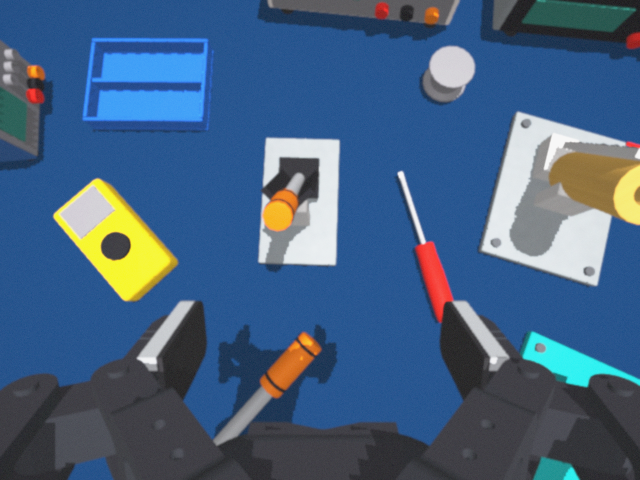

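The handle's end disc is at (278,215) and the cradle plate spans (260–340,138–265). The larger loose rod is at (290,365). The arm was still moving, so I'll let it settle and measure again.

```bash
python3 -m handwheel '[[100,0,0,0,0,0,0],[100,0,0,0,0,0,0],[100,0,0,0,0,0,0]]'
cat > m.py <<'E'
from h import *
from station import env
import sys
s,c=wrist(env,sys.argv[1]);T=c["T"]
w,hsv,_=cloud(c,T);H,S,V=[hsv[...,k].astype(int) for k in range(3)]
f=~np.isnan(w[...,0])
a=w[f&(S<60)&(V>110)&(abs(w[...,2]-.012)<.004)&(abs(w[...,0]-.56)<.14)&(abs(w[...,1]-.155)<.08)]
r=cv2.minAreaRect(a[:,:2].astype(np.float32));print("plate",len(a),a[:,2].mean().round(4),np.round(r[0],4),np.round(r[1],4),r[2])
m=f&(S>150)&(H<18)&(w[...,2]>.13)&(abs(w[...,0]-.51)<.1)&(abs(w[...,1]-.16)<.08)
p=w[m]
F=frame(5.5);l=p@F;top=l[:,2]>np.percentile(l[:,2],90)-.004
print("handle n",len(p),"top plane",np.median(l[top,2]).round(4))
e=p[top];n=np.linalg.svd(e-e.mean(0),full_matrices=0)[2][2];n*=np.sign(n[2]);print("normal",n.round(3))
mm=np.zeros((480,640),np.uint8);ii=np.argwhere(m)[top];mm[ii[:,0],ii[:,1]]=1
cs,_=cv2.findContours(mm,cv2.RETR_EXTERNAL,cv2.CHAIN_APPROX_NONE);el=cv2.fitEllipse(max(cs,key=cv2.contourArea));print("ellipse",np.round(el[0]+el[1],1))
ray=T[:3,:3]@np.array([(el[0][0]-c["cx"])/c["fx"],(el[0][1]-c["cy"])/c["fy"],1]);o=T[:3,3];nn=F[:,2]
zt=np.median(l[top,2]);q=o+ray*((zt-o@nn)/(ray@nn));print("end centre",q.round(4),"trough origin",(q-.2*nn).round(4))
# cylinder fit of handle side
from scipy.optimize import least_squares
sd=p[~top&(l[:,2]<zt-.006)]
def res(x):
    d=R.from_rotvec([x[2],x[3],0]).apply(nn);v=sd-(q+F[:,0]*x[0]+F[:,1]*x[1]);v=v-np.outer(v@d,d);return np.linalg.norm(v,axis=1)-.012
x=least_squares(res,np.zeros(4),loss='soft_l1',f_scale=.001).x;d=R.from_rotvec([x[2],x[3],0]).apply(nn)
print("cyl n",len(sd),"centre",(q+F[:,:2]@x[:2]).round(4),"axis",d.round(3),"yaw",np.degrees(np.arctan2(-d[1],-d[0])).round(1),"tilt",np.degrees(np.arccos(d[2])).round(1))
E
python3 m.py w3
```

```text
clock: 2.95
position: [0.4248, 0.1175, 0.3727]
ee_rot: [0.973, 0.059, 0.224, -0.02]
contact_force: [0.2, -0.1, -0.1]
grip_width: 0.0854
gripper_force: 0.0
plate 6221 0.0118 [0.558  0.1688] [0.1701 0.0998] 4.9661760330200195
handle n 410 top plane -0.0251
normal [-0.259 -0.087  0.962]
ellipse [279.2 214.9  28.5  29.1]
end centre [0.4929 0.1626 0.2189] trough origin [0.5801 0.171  0.0391]
cyl n 296 centre [0.4919 0.1629 0.2185] axis [-0.433 -0.041  0.9  ] yaw 5.4 tilt 25.8
```

```bash
python3 - <<'E'
from h import *
from station import env
s=env.state();F=frame(5);E=np.array([.4925,.1623,.2190]);go(s,E+F[:,2]*.06,toolrot(F))
E
```

```text
shift cm [-0.23 -3.57 11.05] turn [-1.55 -0.01  1.55] rows~ 2.3
```

```bash
python3 -m handwheel '[[100,-0.2,-3.6,5,-1.5,0,1.5],[100,-0.2,-3.6,11,-1.5,0,1.5],[100,-0.2,-3.6,11,-1.5,0,1.5],[100,-0.2,-3.6,11,-1.5,0,1.5],[100,-0.2,-3.6,11,-1.5,0,1.5],[100,-0.2,-3.6,11,-1.5,0,1.5],[100,-0.2,-3.6,11,-1.5,0,1.5]]'
python3 m.py w4; python3 - <<'E'
from h import *
from station import env
s=env.state();F=frame(5);E=np.array([.4925,.1623,.2190]);go(s,E-F[:,2]*.036,toolrot(F))
E
```

```text
clock: 3.7
position: [0.4713, 0.1278, 0.2759]
ee_rot: [0.972, 0.064, 0.226, -0.019]
contact_force: [0.1, -0.0, 0.1]
grip_width: 0.0855
gripper_force: 0.0
plate 8460 0.0118 [0.5582 0.1686] [0.1699 0.0998] 4.953282356262207
handle n 1141 top plane -0.0259
normal [ 0.869 -0.11   0.482]
ellipse [263.7 264.9  43.4  43.9]
end centre [0.493  0.1627 0.2182] trough origin [0.5802 0.1711 0.0384]
cyl n 832 centre [0.4922 0.1628 0.2178] axis [-0.435 -0.042  0.899] yaw 5.5 tilt 25.9
shift cm [-0.22 -2.99  9.84] turn [-1.62 -0.19  2.18] rows~ 2.1
```

```bash
python3 - <<'E'
from station import env
print(env.state()["joints"].round(3))
E
```

```text
[ 0.128 -0.185 -0.581  0.718  0.01   3.141]
```

Joint 6 sits at its limit (3.14), so I'll use the same grasp turned half a turn about tool z.

```bash
sed -i 's/def toolrot(F).*/def toolrot(F): return np.stack([-F[:,0],F[:,1],-F[:,2]],1)/' h.py
python3 -m handwheel '[[100,0,0,0,0,0,-40],[100,0,0,0,0,0,-40],[100,0,0,0,0,0,-40],[100,0,0,0,0,0,-40],[100,0,0,0,0,0,-80],[100,0,0,0,0,0,-80],[100,0,0,0,0,0,-80],[100,0,0,0,0,0,-80],[100,0,0,0,0,0,-100],[100,0,0,0,0,0,-100],[100,0,0,0,0,0,-100],[100,0,0,0,0,0,-100]]'
python3 - <<'E'
from h import *
from station import env
s=env.state();F=frame(5);E=np.array([.4925,.1625,.2185]);print(s["joints"].round(2));go(s,E+F[:,2]*.06,toolrot(F))
E
```

```text
clock: 4.95
position: [0.4708, 0.1277, 0.2749]
ee_rot: [0.574, 0.787, 0.159, 0.16]
contact_force: [0.6, 0.2, -0.8]
grip_width: 0.0856
gripper_force: 0.0
[ 0.13 -0.18 -0.58  0.72  0.01  1.39]
shift cm [3.25 0.45 0.24] turn [  1.43  -1.03 -77.54] rows~ 9.0
```

```bash
python3 -m handwheel '[[100,3.3,0.4,0.2,1.4,-1,-77.5],[100,3.3,0.4,0.2,1.4,-1,-77.5],[100,3.3,0.4,0.2,1.4,-1,-77.5],[100,3.3,0.4,0.2,1.4,-1,-77.5],[100,3.3,0.4,0.2,1.4,-1,-77.5],[100,3.3,0.4,0.2,1.4,-1,-77.5],[100,3.3,0.4,0.2,1.4,-1,-77.5],[100,3.3,0.4,0.2,1.4,-1,-77.5],[100,3.3,0.4,0.2,1.4,-1,-77.5],[100,3.3,0.4,0.2,1.4,-1,-77.5],[100,3.3,0.4,0.2,1.4,-1,-77.5],[100,3.3,0.4,0.2,1.4,-1,-77.5]]'
python3 m.py w5; python3 - <<'E'
from h import *
from station import env
s=env.state();F=frame(5);E=np.array([.4925,.1625,.2185]);print(s["joints"].round(2));go(s,E-F[:,2]*.036,toolrot(F))
E
```

```text
clock: 6.15
position: [0.4654, 0.1605, 0.2718]
ee_rot: [-0.039, 0.974, 0.011, 0.224]
contact_force: [-0.0, -0.4, 0.5]
grip_width: 0.0852
gripper_force: 0.0
plate 8047 0.0121 [0.5583 0.1684] [0.1701 0.0998] 4.9307355880737305
handle n 2453 top plane -0.0237
normal [-0.468  0.069  0.881]
ellipse [321.1 263.3  43.   44.7]
end centre [0.4909 0.1624 0.2195] trough origin [0.5782 0.1709 0.0398]
cyl n 817 centre [0.4921 0.1625 0.2201] axis [-0.439 -0.036  0.898] yaw 4.6 tilt 26.1
[ 0.24 -0.16 -0.57  0.72 -0.07  0.15]
shift cm [-0.13 -0.05  9.57] turn [ 0.04 -0.1  -0.41] rows~ 1.9
```

View pics/w5.png

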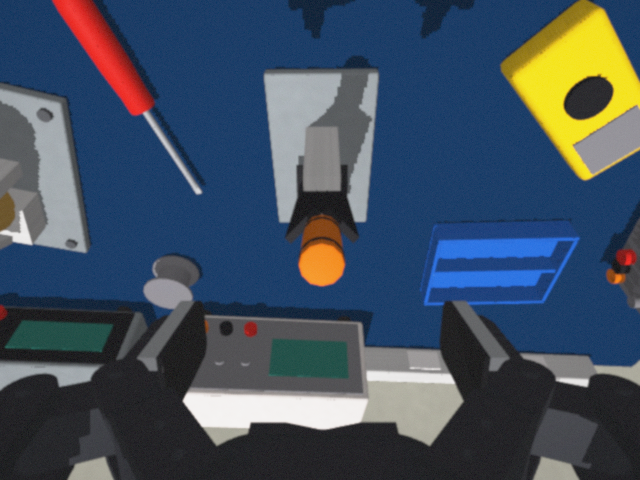

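The handle's end disc at (321,263) is centred between the fingers, and the tool is aligned with the rod. Advance and grip.

```bash
python3 -m handwheel '[[100,-0.1,0,3,0,0,-0.4],[100,-0.1,0,6,0,0,-0.4],[100,-0.1,0,8,0,0,-0.4],[100,-0.1,0,9.5,0,0,-0.4],[100,-0.1,0,9.5,0,0,-0.4],[100,-0.1,0,9.5,0,0,-0.4]]' 50
python3 -m handwheel '[[0,0,0,0,0,0,0],[0,0,0,0,0,0,0],[0,0,0,0,0,0,0],[0,0,0,0,0,0,0],[0,0,0,0,0,0,0],[0,0,0,0,0,0,0]]' 50
python3 - <<'E'
from h import *
from station import env
s=env.state();F=frame(5);E=np.array([.492,.1625,.2190]);np.savez("grasp.npz",p=s["position"],q=s["ee_rot"]);go(s,E-F[:,2]*.036,toolrot(F))
print(s["contact_force"])
E
```

```text
clock: 6.8
position: [0.5073, 0.1642, 0.1863]
ee_rot: [-0.043, 0.974, 0.01, 0.223]
contact_force: [0.9, 0.4, 0.1]
grip_width: 0.0856
gripper_force: 0.0
clock: 7.4
position: [0.5079, 0.1639, 0.1871]
ee_rot: [-0.043, 0.974, 0.009, 0.224]
contact_force: [-3.0, -1.8, 6.1]
grip_width: 0.0229
gripper_force: 48.9
shift cm [ 0.03 -0.01  0.03] turn [-0.03 -0.05  0.08] rows~ 0.0
[-3.02392287 -1.76527015  6.11371662]
```

```bash
python3 -m handwheel '[[0,-1,0,0,0,0,0],[0,-3,0,0,0,0,0],[0,-4,0,-4,0,0,0],[0,-4,0,-9,0,0,0],[0,-4,0,-14,0,0,0],[0,-4,0,-15,0,0,0],[0,-4,0,-15,0,0,0]]' 50
python3 - <<'E'
from h import *
from station import env
s=env.state();print(s["contact_force"].round(1),s["grip_width"],s["joints"].round(2));F=frame(-11);go(s,np.array([.5605,-.1555,.1754])+F[:,2]*.204,toolrot(F))
E
```

```text
clock: 8.1
position: [0.4788, 0.1622, 0.3413]
ee_rot: [-0.043, 0.973, 0.011, 0.226]
contact_force: [-0.3, 0.2, -1.8]
grip_width: 0.0233
gripper_force: 49.4
[-0.3  0.2 -1.8] 0.02327373991417305 [ 0.24 -0.16 -0.39  0.89 -0.07  0.14]
shift cm [  2.17 -29.89  -3.04] turn [ 7.14  0.13 14.46] rows~ 6.0
```

```bash
python3 -m handwheel '[[0,2.2,-5,-3,1.2,0,2.4],[0,2.2,-10,-4,2.4,0,4.8],[0,2.2,-15,-4,3.6,0,7.2],[0,2.2,-20,-4,4.8,0,9.6],[0,2.2,-25,-4,6,0,12],[0,2.2,-29.9,-3.5,7.1,0.1,14.5],[0,2.2,-29.9,-3,7.1,0.1,14.5],[0,2.2,-29.9,-3,7.1,0.1,14.5],[0,2.2,-29.9,-3,7.1,0.1,14.5],[0,2.2,-29.9,-3,7.1,0.1,14.5],[0,2.2,-29.9,-3,7.1,0.1,14.5]]' 50
cat > l.py <<'E'
from h import *
from station import env
import sys
s,c=wrist(env,sys.argv[1]);F=frame(-11);M=np.array([.5605,-.1555,.1754])
print(s["contact_force"].round(1),"F along tube",(F.T@s["contact_force"]).round(2));l=F.T@(s["position"]-M);print("tcp in tube",l.round(4),"tip depth est",(.164-l[2]).round(4))
go(s,M+F[:,2]*.204,toolrot(F))
for n in ("side","scene"):
    k=env.camera(n);np.savez(sys.argv[1]+n+".npz",**k)
    K=np.array([[k["fx"],0,k["cx"]],[0,k["fy"],k["cy"]],[0,0,1]],float)
    pr=cv2.projectPoints(np.array([M]),k["rvec"].astype(float),k["tvec"].astype(float),K,None)[0].ravel().round().astype(int)
    if n=="side": cv2.imwrite("pics/"+sys.argv[1]+"s.png",np.hstack([cv2.resize(c["pixels"][100:420,140:460],(400,400)),cv2.resize(k["pixels"][pr[1]-75:pr[1]+75,pr[0]-75:pr[0]+75],(400,400),interpolation=cv2.INTER_CUBIC)])[:,:,::-1])
E
python3 l.py w6
```

```text
clock: 9.2
position: [0.472, -0.1375, 0.3561]
ee_rot: [0.092, 0.97, -0.022, 0.222]
contact_force: [-0.0, 0.0, -1.3]
grip_width: 0.0229
gripper_force: 49.8
[-0.   0.  -1.3] F along tube [-0.61  0.03 -1.14]
tcp in tube [-0.002   0.0008  0.202 ] tip depth est -0.038
shift cm [-0.19 -0.08 -0.2 ] turn [-0.02 -0.21  0.12] rows~ 0.1
```

View pics/w6s.png

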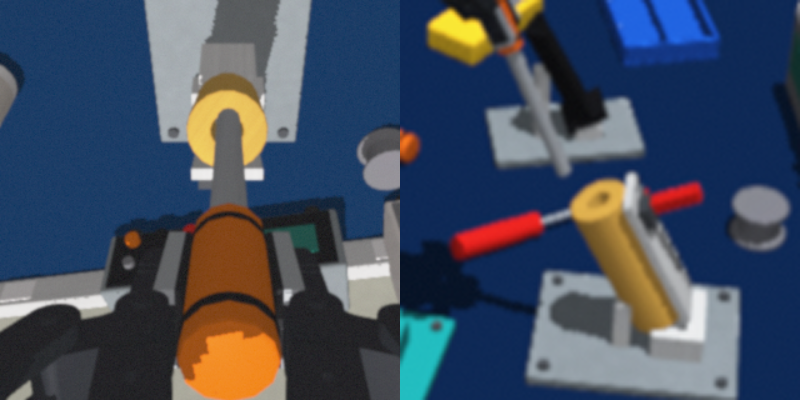

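The rod is held straight above the mouth. In the left half its shaft ends over the yellow rim at about (228,115). I'll measure rod against rim in this same wrist image.

```bash
cat > rr.py <<'E'
from h import *
from scipy.optimize import least_squares
import sys
c=dict(np.load(sys.argv[1]+".npz"));F=frame(-11);tc=c["tool_from_camera"];T=c["T"];Tt=T@np.linalg.inv(tc)
wt,hsv,_=cloud(c,tc);H,S,V=[hsv[...,k].astype(int) for k in range(3)]
f=~np.isnan(wt[...,0])&(np.hypot(wt[...,0],wt[...,1])<.03)
def fit(p,r):
    def res(x): 
        d=np.array([x[2],x[3],1]);d/=np.linalg.norm(d);v=p-[x[0],x[1],p[:,2].mean()];v=v-np.outer(v@d,d);return np.linalg.norm(v,axis=1)-r
    x=least_squares(res,np.zeros(4),loss='soft_l1',f_scale=.0007).x;print("  n",len(p),"zmean",p[:,2].mean().round(4),"xy mm",(x[:2]*1e3).round(2),"slope",x[2:].round(4),"rms",np.sqrt(np.mean(res(x)**2)).round(4));return x
sh=wt[f&(S<90)&(wt[...,2]>.03)&(wt[...,2]<.16)&(np.hypot(wt[...,0],wt[...,1])<.014)]
print("shaft");x=fit(sh,.007);zc=sh[:,2].mean()
print("shaft z range",np.percentile(sh[:,2],[1,99]).round(4))
ha=wt[f&(S>130)&(H<18)&(wt[...,2]<.04)];zz=np.sort(ha[:,2]);print("handle end z",np.percentile(zz,[.5,2,5]).round(4),"handle bottom",np.percentile(zz,[98,99.5]).round(4))
# rim points
rp=wt[f&(H>18)&(H<32)&(S>110)&(V>150)&(wt[...,2]>.05)]
loc=((Tt[:3,:3]@rp.T).T+Tt[:3,3]-[.5605,-.1555,.1754])@F;k=abs(loc[:,2])<.006
print("rim loc z med",np.median(loc[k,2]).round(4),"rim in tool z",np.median(rp[k,2]).round(4), "n",k.sum())
# rim outer circle fit on rim plane points (boundary via convex hull)
hull=cv2.convexHull(loc[k][:,:2].astype(np.float32)).reshape(-1,2)
y=least_squares(lambda q:np.hypot(hull[:,0]-q[0],hull[:,1]-q[1])-.028,[0,0],loss='soft_l1',f_scale=.001).x;print("rim centre offset in tube axes mm",(y*1e3).round(2))
zr=np.median(rp[k,2]);tipz=.164
for nm,z in(("rod at tip",tipz),("rod at rim plane",zr)):
    pt=Tt[:3,:3]@np.array([x[0]+x[2]*(z-zc),x[1]+x[3]*(z-zc),z])+Tt[:3,3];print(nm,"in tube mm",((pt-[.5605,-.1555,.1754])@F*1e3).round(2))
E
python3 rr.py w6
```

```text
shaft
  n 989 zmean 0.0543 xy mm [17.6   0.56] slope [0.0269 0.0114] rms 0.0021
shaft z range [0.0324 0.0909]
handle end z [-0.0385 -0.0382 -0.0378] handle bottom [0.0166 0.0194]
rim loc z med 0.0002 rim in tool z 0.2018 n 2118
rim centre offset in tube axes mm [-1.28  0.07]
rod at tip in tube mm [-23.11   2.47  38.09]
rod at rim plane in tube mm [-24.27   2.89   0.26]
```

```bash
sed -i 's/^sh=.*/sh=wt[f\&(S<90)\&(wt[...,2]>.035)\&(wt[...,2]<.157)\&(abs(wt[...,1])<.0085)\&(wt[...,0]<.014)]/; s/np.zeros(4),loss/[-.004,0,0,0],loss/' rr.py; python3 rr.py w6; python3 - <<'E'
from h import *
c=dict(np.load("w6.npz"));w,h,_=cloud(c,c["tool_from_camera"])
for v in range(190,290,10): print(v,w[v,322].round(4),h[v,322])
E
```

```text
shaft
  n 1009 zmean 0.0594 xy mm [5.9  0.35] slope [ 0.0808 -0.0025] rms 0.0002
shaft z range [0.0355 0.1256]
handle end z [-0.0385 -0.0382 -0.0378] handle bottom [0.0166 0.0194]
rim loc z med 0.0002 rim in tool z 0.2018 n 2118
rim centre offset in tube axes mm [-1.28  0.07]
rod at tip in tube mm [-16.92   0.76  38.07]
rod at rim plane in tube mm [-20.12   0.65   0.25]
190 [2.060e-02 1.000e-04 1.493e-01] [120   8  97]
200 [1.860e-02 1.000e-04 1.246e-01] [120   5 102]
210 [0.0168 0.0002 0.1038] [110   8 101]
220 [0.0154 0.0002 0.0857] [102  13 100]
230 [0.0141 0.0002 0.0701] [90  3 98]
240 [0.0129 0.0002 0.0563] [ 90   5 101]
250 [0.0119 0.0003 0.0441] [90  5 98]
260 [0.0108 0.0003 0.0338] [120   5  98]
270 [0.0149 0.0003 0.0119] [ 0 47 38]
280 [0.0144 0.0003 0.0034] [ 12 198 135]
```

The rod has pivoted about 4.6° in the grip, with its tip towards the robot. I'll grip harder, turn the tool to compensate, and measure again.

```bash
cat >> rr.py <<'E'
from station import env
s=env.state();dep=float(sys.argv[2]);cx=np.array(y.tolist()+[0])*.8
d=np.array([x[2],x[3],1]);d/=np.linalg.norm(d);tip=np.array([x[0]+x[2]*(-.008-zc),x[1]+x[3]*(-.008-zc),-.008])+d*.172
print("tilt deg",np.degrees(np.arctan(x[2:])).round(2),"tip tool",tip.round(4))
A=toolrot(F);rot=R.align_vectors([[0,0,1]],[d])[0].as_matrix();Rt=A@rot
tgt=np.array([.5605,-.1555,.1754])+F@cx-F[:,2]*dep-Rt@tip
go(s,tgt,Rt)
E
python3 -m handwheel '[[0,0,0,-1,0,0,0],[0,0,0,-1,0,0,0],[0,0,0,-1,0,0,0],[0,0,0,-1,0,0,0]]' 115
python3 l.py w7; python3 rr.py w7 -0.03
```

```text
clock: 9.75
position: [0.4677, -0.1383, 0.3653]
ee_rot: [0.094, 0.97, -0.022, 0.222]
contact_force: [-0.4, 0.0, -0.8]
grip_width: 0.0216
gripper_force: 112.5
[-0.4  0.  -0.8] F along tube [-0.65 -0.05 -0.52]
tcp in tube [-0.0016 -0.0008  0.212 ] tip depth est -0.048
shift cm [-0.16  0.08  0.8 ] turn [-0.1  -0.2  -0.01] rows~ 0.2
shaft
  n 1002 zmean 0.0593 xy mm [5.86 0.38] slope [ 0.0802 -0.0018] rms 0.0002
shaft z range [0.0356 0.1147]
handle end z [-0.0384 -0.038  -0.0377] handle bottom [0.0169 0.0197]
rim loc z med 0.0002 rim in tool z 0.2119 n 2036
rim centre offset in tube axes mm [-1.26 -0.35]
rod at tip in tube mm [-16.41  -0.89  48.09]
rod at rim plane in tube mm [-20.41  -1.06   0.23]
tilt deg [ 4.59 -0.1 ] tip tool [0.0142 0.0002 0.1634]
shift cm [-0.2   0.    1.77] turn [-0.19 -4.82 -0.02] rows~ 0.6
```

```bash
python3 -m handwheel '[[0,-0.2,0,0,-0.2,-2.4,0],[0,-0.2,0,1,-0.2,-4.8,0],[0,-0.2,0,1,-0.2,-4.8,0],[0,-0.2,0,1,-0.2,-4.8,0],[0,-0.2,0,1,-0.2,-4.8,0],[0,-0.2,0,1,-0.2,-4.8,0]]' 115
python3 l.py w8; python3 rr.py w8 -0.01
```

```text
clock: 10.5
position: [0.4742, -0.1396, 0.3578]
ee_rot: [0.092, 0.96, -0.025, 0.263]
contact_force: [0.4, -0.3, -1.3]
grip_width: 0.0219
gripper_force: 112.5
[ 0.4 -0.3 -1.3] F along tube [-0.18 -0.19 -1.35]
tcp in tube [ 0.0011 -0.0009  0.2024] tip depth est -0.0384
shift cm [ 0.1   0.09 -0.17] turn [0.09 4.62 0.01] rows~ 0.5
shaft
  n 1023 zmean 0.0598 xy mm [5.96 0.38] slope [ 0.0803 -0.0018] rms 0.0002
shaft z range [0.0355 0.1152]
handle end z [-0.0383 -0.038  -0.0376] handle bottom [0.0168 0.0196]
rim loc z med 0.0002 rim in tool z 0.2019 n 1145
rim centre offset in tube axes mm [-1.04  0.2 ]
rod at tip in tube mm [ 0.07 -0.43 37.81]
rod at rim plane in tube mm [ 0.09 -0.44 -0.23]
tilt deg [ 4.59 -0.11] tip tool [0.0143 0.0002 0.1634]
shift cm [0.27 0.04 2.79] turn [-0.    0.01  0.  ] rows~ 0.6
```

View pics/w8s.png

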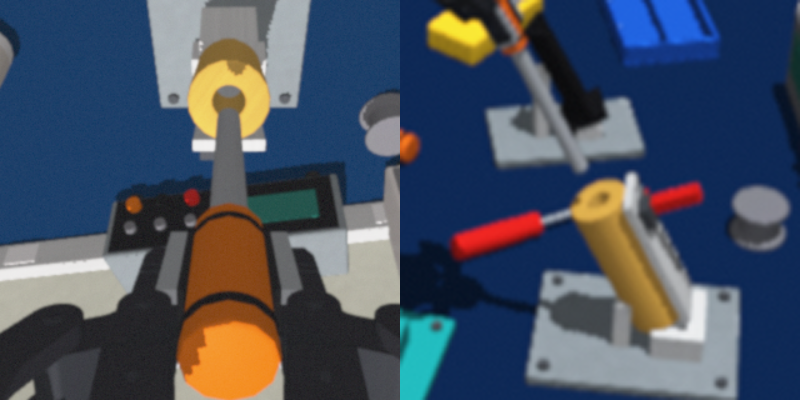

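```bash
python3 -m handwheel '[[0,0.15,0.04,1.5,0,0,0],[0,0.27,0.04,2.8,0,0,0],[0,0.34,0.04,3.6,0,0,0],[0,0.39,0.04,4.2,0,0,0],[0,0.44,0.04,4.8,0,0,0],[0,0.44,0.04,4.8,0,0,0]]' 115
python3 l.py w9; python3 rr.py w9 0.01
```

```text
clock: 11.25
position: [0.494, -0.1427, 0.3127]
ee_rot: [0.092, 0.96, -0.024, 0.262]
contact_force: [0.1, -0.4, -1.2]
grip_width: 0.0219
gripper_force: 112.5
[ 0.1 -0.4 -1.2] F along tube [-0.35 -0.38 -1.17]
tcp in tube [-0.0007 -0.0002  0.1531] tip depth est 0.0109
shift cm [-0.47  0.03 -5.07] turn [ 0.12  4.53 -0.01] rows~ 1.0
shaft
  n 1003 zmean 0.0596 xy mm [5.93 0.38] slope [ 0.08   -0.0018] rms 0.0002
shaft z range [0.0354 0.1231]
handle end z [-0.0383 -0.0379 -0.0376] handle bottom [0.017  0.0197]
rim loc z med 0.0002 rim in tool z 0.1525 n 2099
rim centre offset in tube axes mm [8.43 0.51]
rod at tip in tube mm [ -2.     0.39 -11.51]
rod at rim plane in tube mm [-1.99  0.38 -0.01]
tilt deg [ 4.58 -0.1 ] tip tool [0.0142 0.0002 0.1635]
shift cm [-0.78  0.02  0.06] turn [-0.    0.05  0.  ] rows~ 0.2
```

```bash
python3 -m handwheel '[[0,-0.1,0,0,0,0,0],[0,-0.03,0,1,0,0,0],[0,0.05,0,2,0,0,0],[0,0.13,0,3,0,0,0],[0,0.18,0,3.6,0,0,0],[0,0.20,0,3.9,0,0,0],[0,0.20,0,3.9,0,0,0],[0,0.20,0,3.9,0,0,0]]' 115
python3 l.py w10; python3 rr.py w10 0.05
```

```text
clock: 12.2
position: [0.512, -0.1463, 0.279]
ee_rot: [0.092, 0.96, -0.024, 0.263]
contact_force: [-1.1, -0.7, -1.3]
grip_width: 0.0217
gripper_force: 112.5
[-1.1 -0.7 -1.3] F along tube [-1.4  -0.89 -0.75]
tcp in tube [ 0.001  -0.0002  0.1147] tip depth est 0.0493
shift cm [-0.62  0.04 -8.91] turn [ 0.11  4.59 -0.01] rows~ 1.8
shaft
  n 1013 zmean 0.0611 xy mm [6.02 0.39] slope [0.0768 0.001 ] rms 0.0004
shaft z range [0.0354 0.1354]
handle end z [-0.0381 -0.0377 -0.0374] handle bottom [0.0178 0.0197]
rim loc z med 0.0002 rim in tool z 0.1142 n 2867
rim centre offset in tube axes mm [7.44 0.05]
rod at tip in tube mm [  0.25   0.61 -49.85]
rod at rim plane in tube mm [0.07 0.46 0.13]
tilt deg [4.39 0.06] tip tool [0.0139 0.0005 0.1635]
shift cm [-0.59 -0.    0.15] turn [ 0.15  0.25 -0.01] rows~ 0.1
```

```bash
cat > chk.py <<'E'
from h import *
from station import env
s=env.state();F=frame(-11);f=F.T@s["contact_force"];l=F.T@(s["position"]-np.array([.5605,-.1555,.1754]))
print(s["clock"].__round__(2),"F",f.round(1),"tcp",(l*1e3).round(2),flush=True)
raise SystemExit(int(f[2]>1.6 or abs(f[:2]).max()>8))
E
A(){ python3 chk.py; }
H="python3 -m handwheel"
{ $H '[[0,0.01,0,0.1,0,0,0],[0,0.01,0,0.1,0,0,0]]' && A && 
$H '[[0,0.01,0,0.1,0,0,0],[0,0.01,0,0.1,0,0,0]]' && A &&
$H '[[0,0.01,0,0.1,0,0,0],[0,0.01,0,0.1,0,0,0]]' && A &&
$H '[[0,0.01,0,0.1,0,0,0],[0,0.01,0,0.1,0,0,0]]' && A &&
$H '[[0,0.01,0,0.1,0,0,0],[0,0.01,0,0.1,0,0,0]]' && A &&
$H '[[0,0.01,0,0.1,0,0,0],[0,0.01,0,0.1,0,0,0]]' && A &&
$H '[[0,0.01,0,0.1,0,0,0],[0,0.01,0,0.1,0,0,0]]' && A &&
$H '[[0,0.01,0,0.1,0,0,0],[0,0.01,0,0.1,0,0,0]]' && A &&
$H '[[0,0.01,0,0.1,0,0,0],[0,0.01,0,0.1,0,0,0]]' && A &&
$H '[[0,0.01,0,0.1,0,0,0],[0,0.01,0,0.1,0,0,0]]' && A; } | grep F
```

```text
12.55 F [-0.6 -0.6 -1. ] tcp [  0.88  -0.17 113.73]
12.75 F [-1.1  0.2  0.1] tcp [  0.73  -0.16 112.56]
12.95 F [ 0.3 -0.8 -1.6] tcp [  0.65  -0.14 111.5 ]
13.15 F [-0.5 -1.  -0.4] tcp [  0.65  -0.15 110.5 ]
13.35 F [-0.4  0.4 -1.6] tcp [  0.63  -0.15 109.49]
13.55 F [-1.   0.7 -0.8] tcp [  0.63  -0.15 108.5 ]
13.75 F [-0.8 -0.   3.3] tcp [  1.1   -0.19 108.02]
```

```bash
for i in 1 2; do python3 -m handwheel '[[0,0,0,0,0,0,0],[0,0,0,0,0,0,0]]' >/dev/null; python3 chk.py; done
python3 l.py w11; python3 rr.py w11 0.05
```

```text
13.95 F [-0.8  0.2  5.2] tcp [  1.08  -0.19 107.98]
14.15 F [-1.9 -0.1  6.4] tcp [  1.16  -0.21 108.  ]
[-4.4  0.8  5. ] F along tube [-1.88 -0.08  6.44]
tcp in tube [ 0.0012 -0.0002  0.108 ] tip depth est 0.056
shift cm [-0.66  0.04 -9.58] turn [0.1  4.64 0.  ] rows~ 1.9
shaft
  n 967 zmean 0.06 xy mm [6.11 0.39] slope [0.0782 0.0021] rms 0.0004
shaft z range [0.0356 0.1313]
handle end z [-0.0381 -0.0377 -0.0374] handle bottom [0.0173 0.0194]
rim loc z med 0.0002 rim in tool z 0.1074 n 3067
rim centre offset in tube axes mm [ 7.08 -0.04]
rod at tip in tube mm [  0.23   0.69 -56.61]
rod at rim plane in tube mm [0.06 0.47 0.19]
tilt deg [4.47 0.12] tip tool [0.0142 0.0006 0.1635]
shift cm [-0.64 -0.01 -0.56] turn [ 0.22  0.17 -0.01] rows~ 0.2
```

```bash
python3 - <<'E'
from h import *
F=frame(-11);M=np.array([.5605,-.1555,.1754])
for n in ("w9","w10","w11"):
    c=dict(np.load(n+".npz"));w,h,_=cloud(c,c["T"]);H,S,V=[h[...,k].astype(int) for k in range(3)];l=(w-M)@F
    r=np.hypot(l[...,0],l[...,1])
    e=l[(S>150)&(H<20)&(V>200)&(r<.012)&(l[...,2]>.1)];zt=np.percentile(e[:,2],95)
    e=e[e[:,2]>zt-.003];rm=l[(H>18)&(H<32)&(S>110)&(r<.027)&(r>.012)&(abs(l[...,2])<.004)]
    print(n,len(e),"end z",np.median(e[:,2]).round(4),"spread",e[:,2].std().round(4),"centre",e[:,:2].mean(0).round(4),"rim z",np.median(rm[:,2]).round(4),"depth",(.2-np.median(e[:,2])+np.median(rm[:,2])).round(4))
E
```

```text
w9 3252 end z 0.1899 spread 0.0005 centre [-0.0017  0.0012] rim z 0.0003 depth 0.0103
w10 3573 end z 0.1515 spread 0.0005 centre [-0.0009  0.0013] rim z 0.0002 depth 0.0487
w11 3479 end z 0.1448 spread 0.0005 centre [-0.0005  0.0014] rim z 0.0002 depth 0.0554
```

Contact was gentle (about 6 N, held). The depth is about 56 mm: 55.4 from the image and 56.6 from kinematics. Now withdraw.

```bash
python3 -m handwheel '[[0,-0.16,0,-2,0,0,0],[0,-0.4,0,-5,0,0,0],[0,-0.64,0,-8,0,0,0],[0,-0.88,0,-11,0,0,0],[0,-0.96,0,-12,0,0,0],[0,-0.96,0,-12,0,0,0],[0,-0.96,0,-12,0,0,0]]' 115
cat > back.py <<'E'
from h import *
from station import env
import sys
a,b=map(float,sys.argv[1:3]);s=env.state();F=frame(5);O=np.array([.492,.1625,.219])-.2*F[:,2]
tip=np.array(eval(sys.argv[3]));d=np.array(eval(sys.argv[4])+[1.]);d/=np.linalg.norm(d)
Rt=toolrot(F)@R.align_vectors([[0,0,1]],[d])[0].as_matrix()
print(s["contact_force"].round(1),s["joints"].round(2));go(s,O+F@[a,0,b]-Rt@tip,Rt)
E
python3 l.py w12; python3 rr.py w12 -0.05|grep -A1 -e shaft -e tilt; python3 back.py .05 .07 '[.0142,.0004,.1635]' '[.08,.000]'
```

```text
clock: 15.0
position: [0.4628, -0.1369, 0.3789]
ee_rot: [0.092, 0.96, -0.024, 0.262]
contact_force: [-1.0, -0.6, -1.5]
grip_width: 0.022
gripper_force: 112.6
[-1.  -0.6 -1.5] F along tube [-1.45 -0.74 -0.98]
tcp in tube [-2.000e-04 -4.000e-04  2.265e-01] tip depth est -0.0625
shift cm [0.16 0.03 2.25] turn [ 0.13  4.47 -0.03] rows~ 0.5
shaft
  n 1034 zmean 0.0603 xy mm [6.   0.37] slope [ 0.0797 -0.0013] rms 0.0002
shaft z range [0.0354 0.121 ]
handle end z [-0.0384 -0.038  -0.0376] handle bottom [0.0171 0.0196]
--
tilt deg [ 4.56 -0.07] tip tool [0.0142 0.0002 0.1635]
shift cm [ 0.07 -0.05  1.2 ] turn [ 0.09 -0.17 -0.03] rows~ 0.2
[ 0.6 -0.  -1.5] [-0.53 -0.27 -0.41  0.92  0.17 -0.29]
shift cm [ 5.25 30.71  9.34] turn [ -7.95  -0.16 -13.83] rows~ 6.5
```

```bash
python3 -m handwheel '[[0,0,4,0,-1.2,0,-2],[0,0,9,0,-2.4,0,-4],[0,0,14,0,-3.6,0,-6],[0,0,19,0,-4.8,0,-8.5],[0,0,24,0,-6,0,-11],[0,0,29,0,-7.2,0,-13],[0,2,30.7,2,-8,-0.2,-13.8],[0,4,30.7,4,-8,-0.2,-13.8],[0,5.2,30.7,6,-8,-0.2,-13.8],[0,5.2,30.7,6,-8,-0.2,-13.8],[0,5.2,30.7,6,-8,-0.2,-13.8]]' 115
python3 back.py .05 .005 '[.0142,.0002,.1635]' '[.08,-.001]'
```

```text
clock: 16.25
position: [0.507, 0.1673, 0.3022]
ee_rot: [-0.042, 0.963, 0.011, 0.264]
contact_force: [0.2, -0.5, -0.3]
grip_width: 0.0216
gripper_force: 113.0
[ 0.2 -0.5 -0.3] [ 0.25 -0.14 -0.52  0.66 -0.08  0.14]
shift cm [ 0.72 -0.37  9.87] turn [-0.13  0.11  0.04] rows~ 2.0
```

```bash
python3 -m handwheel '[[0,0.2,-0.2,3,0,0,0],[0,0.5,-0.2,6,0,0,0],[0,0.7,-0.3,8.5,0,0,0],[0,0.7,-0.3,9.6,0,0,0],[0,0.7,-0.3,9.6,0,0,0],[0,0.7,-0.3,9.6,0,0,0],[0,0.7,-0.3,9.6,0,0,0]]' 115
python3 back.py .0 .004 '[.0142,.0002,.1635]' '[.08,-.001]'; python3 - <<'E'
from h import *
from station import env
import os
s,c=wrist(env,"w13");k=env.camera("side")["pixels"]
cv2.imwrite("pics/w13s.png",np.hstack([cv2.resize(c["pixels"][60:460,120:520],(400,400)),cv2.resize(k[150:270,260:380],(400,400),interpolation=cv2.INTER_CUBIC)])[:,:,::-1])
E
```

```text
clock: 16.95
position: [0.5516, 0.1683, 0.2193]
ee_rot: [-0.042, 0.963, 0.011, 0.267]
contact_force: [-0.3, -0.1, -1.0]
grip_width: 0.0217
gripper_force: 113.0
[-0.3 -0.1 -1. ] [ 0.22 -0.01 -0.62  0.42 -0.07  0.12]
shift cm [ 5.31 -0.09  0.13] turn [-0.09  0.41  0.02] rows~ 1.1
```

View pics/w13s.png

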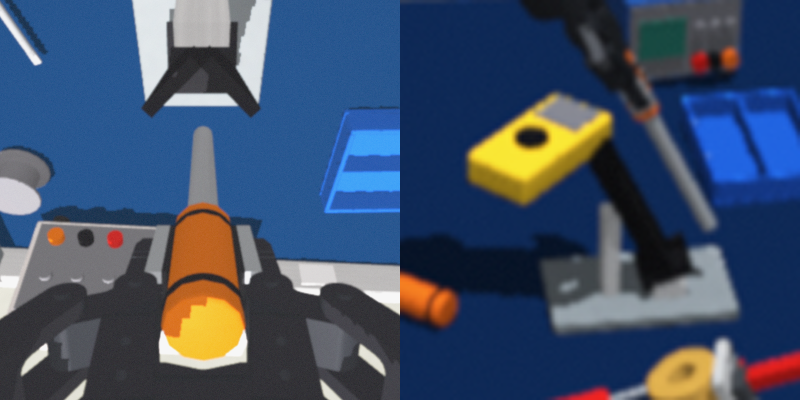

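The rod is parallel to the trough and about 50 mm in front of its open side, with nothing in the way. Now lay it in slowly.

```bash
python3 -m handwheel '[[0,1.5,0,0,0,0.2,0],[0,3,-0.1,0,0,0.4,0],[0,4,-0.1,0.05,0,0.4,0],[0,4.6,-0.1,0.1,0,0.4,0],[0,4.8,-0.1,0.1,0,0.4,0],[0,4.8,-0.1,0.1,0,0.4,0],[0,4.8,-0.1,0.1,0,0.4,0]]' 115
python3 back.py .0 .003 '[.0142,.0002,.1635]' '[.08,-.001]'
```

```text
clock: 17.75
position: [0.5109, 0.1636, 0.1923]
ee_rot: [-0.042, 0.964, 0.011, 0.263]
contact_force: [-0.9, -0.2, -0.3]
grip_width: 0.0215
gripper_force: 113.0
[-0.9 -0.2 -0.3] [ 0.23 -0.06 -0.74  0.36 -0.07  0.13]
shift cm [0.42 0.02 0.03] turn [-0.11 -0.1   0.03] rows~ 0.1
```

```bash
python3 -m handwheel '[[0,0.2,0,0,0,0,0],[0,0.3,0,0,0,0,0],[0,0.4,0,0,0,0,0],[0,0.4,0,0,0,0,0],[0,0.4,0,0,0,0,0]]' 60
python3 back.py .0 .003 '[.0142,.0002,.1635]' '[.08,-.001]'
```

```text
clock: 18.25
position: [0.5074, 0.1635, 0.1903]
ee_rot: [-0.042, 0.964, 0.011, 0.263]
contact_force: [2.7, 1.2, -0.4]
grip_width: 0.0213
gripper_force: 113.0
[ 2.7  1.2 -0.4] [ 0.24 -0.06 -0.75  0.35 -0.08  0.13]
shift cm [0.01 0.   0.03] turn [-0.08 -0.09  0.03] rows~ 0.0
```

```bash
python3 -m handwheel '[[60,0,0,0,0,0,0],[60,0,0,0,0,0,0],[60,0,0,0,0,0,0],[100,0,0,0,0,0,0],[100,0,0,0,0,0,0],[100,0,0,0,0,0,0],[100,0,0,0,0,0,0]]' 30
python3 -m handwheel '[[100,0.1,0,-2,0,0,0],[100,0.3,0,-5,0,0,0],[100,0.6,0,-8,0,0,0],[100,0.8,0,-10,0,0,0],[100,0.8,0,-10,0,0,0],[100,0.8,0,-10,0,0,0],[100,0.8,0,-10,0,0,0]]'
python3 m.py w14; python3 - <<'E'
from h import *
from station import env
k=env.camera("side")["pixels"];c=cv2.imread("pics/w14.png")[:,:,::-1]
cv2.imwrite("pics/w14s.png",np.hstack([cv2.resize(c[60:460,120:520],(400,400)),cv2.resize(k[150:270,260:380],(400,400),interpolation=cv2.INTER_CUBIC)])[:,:,::-1])
E
```

```text
clock: 18.95
position: [0.5066, 0.1631, 0.1895]
ee_rot: [-0.042, 0.964, 0.011, 0.262]
contact_force: [0.3, 0.9, -0.4]
grip_width: 0.0854
gripper_force: 0.0
clock: 19.65
position: [0.4492, 0.158, 0.2703]
ee_rot: [-0.042, 0.964, 0.011, 0.261]
contact_force: [0.7, -0.4, 0.3]
grip_width: 0.0852
gripper_force: 0.0
plate 7922 0.0122 [0.5582 0.1683] [0.1703 0.0997] 4.959264278411865
handle n 2536 top plane -0.0238
normal [-0.38   0.24   0.893]
ellipse [323.5 276.7  40.2  42.9]
end centre [0.4907 0.1625 0.2194] trough origin [0.578  0.1709 0.0396]
cyl n 1045 centre [0.4921 0.1627 0.2201] axis [-0.439 -0.03   0.898] yaw 3.9 tilt 26.1
```

View pics/w14s.png

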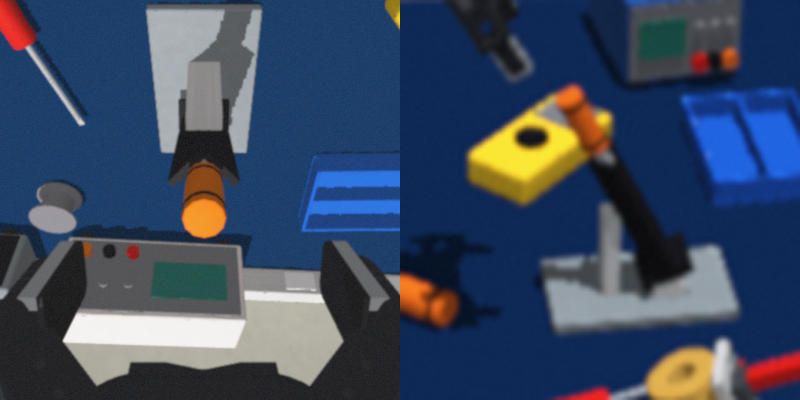

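The rod is back in its seat: its end centre is within 0.3 mm of where it started. Now the pointer.

```bash
cat > ptr.py <<'E'
from h import *
from station import env
import sys
up,dep=map(float,sys.argv[1:3]);s=env.state();F=frame(-11);M=np.array([.5605,-.1555,.1754])
P=M+F@[.077,0,-dep];print(s["joints"].round(2));go(s,P+[0,0,up-.008],toolrot(frame(-11,0)))
E
python3 ptr.py .1 .0226
```

```text
[ 0.26 -0.25 -0.68  0.62 -0.09  0.15]
shift cm [-14.32 -34.38   7.17] turn [ 4.13 30.06 15.63] rows~ 7.6
```

```bash
python3 -m handwheel '[[60,0,-3,-4,0,0,0],[60,0,-8,-5,1,3,2],[60,-2,-13,-5,1.5,8,4],[60,-5,-18,-3,2,14,7],[60,-8,-23,0,3,20,10],[60,-11,-28,3,3.5,25,13],[60,-14.3,-34.4,6,4.1,30,15.6],[60,-14.3,-34.4,7.2,4.1,30,15.6],[60,-14.3,-34.4,7.2,4.1,30,15.6],[60,-14.3,-34.4,7.2,4.1,30,15.6],[60,-14.3,-34.4,7.2,4.1,30,15.6],[60,-14.3,-34.4,7.2,4.1,30,15.6]]'
python3 -m handwheel '[[60,0,0,0,0,0,0],[60,0,0,0,0,0,0]]' >/dev/null
python3 ptr.py .1 .0226
cat > tab.py <<'E'
from h import *
from station import env
import sys
s,c=wrist(env,sys.argv[1]);F=frame(-11);M=np.array([.5605,-.1555,.1754])
w,h,_=cloud(c,c["T"]);H,S,V=[h[...,k].astype(int) for k in range(3)];l=(w-M)@F;r=np.hypot(l[...,0],l[...,1])
rm=l[(H>18)&(H<32)&(S>110)&(r<.027)&(r>.012)&(abs(l[...,2])<.005)]
t=l[((H<6)|(H>172))&(S>140)&(abs(l[...,1])<.012)&(l[...,0]>.05)&(l[...,0]<.1)&(l[...,2]>-.15)]
print("rim n",len(rm),"z",np.median(rm[:,2]).round(4) if len(rm) else None,"tab n",len(t),"z pct",np.percentile(t[:,2],[5,50,90,97]).round(4),"y",np.percentile(t[:,1],[3,97]).round(4),"x",np.percentile(t[:,0],[3,97]).round(4))
E
python3 tab.py w15
```

```text
clock: 20.95
position: [0.638, -0.1698, 0.2826]
ee_rot: [0.095, 0.995, 0.001, 0.002]
contact_force: [-1.1, 0.6, 0.5]
grip_width: 0.051
gripper_force: 0.0
[-0.36  0.57  0.49  1.49  0.   -0.17]
shift cm [-0.02 -0.09  0.29] turn [0.08 0.28 0.11] rows~ 0.1
rim n 5379 z 0.0 tab n 1543 z pct [-0.0171 -0.0158 -0.0149 -0.0144] y [-0.0058  0.0064] x [0.0514 0.0899]
```

View pics/w15.png

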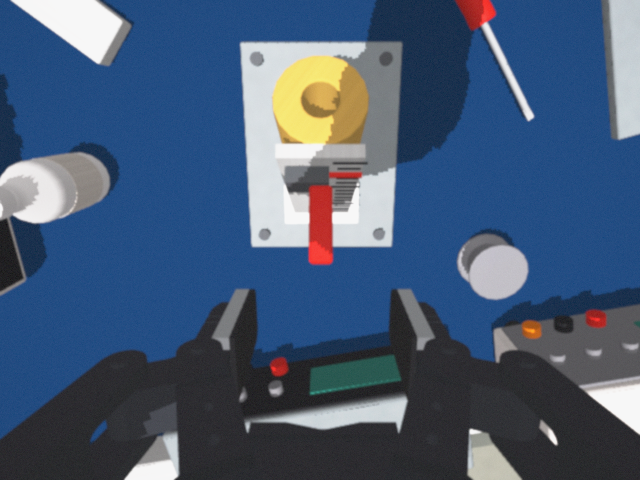

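The red tab at (320,225) lies on the fingers' midline, with its top face at -15.8 mm, so its middle is at 22.8 mm depth. Descend and pinch it.

```bash
python3 -m handwheel '[[60,0,-0.1,4,0,0.3,0],[60,0,-0.1,8,0,0.3,0],[60,0,-0.1,9.5,0,0.3,0],[60,0,-0.1,10.2,0,0.3,0],[60,0,-0.1,10.2,0,0.3,0],[60,0,-0.1,10.2,0,0.3,0]]'
python3 -m handwheel '[[0,0,0,0,0,0,0],[0,0,0,0,0,0,0],[0,0,0,0,0,0,0],[0,0,0,0,0,0,0],[0,0,0,0,0,0,0]]' 50
python3 ptr.py 0 .0557; python3 tab.py w16
```

```text
clock: 21.8
position: [0.6394, -0.1716, 0.1821]
ee_rot: [0.095, 0.995, 0.001, 0.0]
contact_force: [0.7, 0.0, 0.5]
grip_width: 0.0512
gripper_force: 0.0
clock: 22.3
position: [0.6396, -0.1714, 0.1814]
ee_rot: [0.095, 0.995, 0.001, 0.0]
contact_force: [2.2, 1.7, 3.8]
grip_width: 0.0136
gripper_force: 50.3
[-0.36  0.58  0.25  1.24  0.   -0.17]
shift cm [-1.3   0.04  3.03] turn [0.11 0.03 0.07] rows~ 0.7
rim n 16424 z 0.0 tab n 4864 z pct [-0.0172 -0.0161 -0.0152 -0.0147] y [-0.0062  0.0065] x [0.0514 0.0888]
```

```bash
python3 -m handwheel '[[0,-0.22,0,0.45,0,0,0],[0,-0.44,0,0.9,0,0,0],[0,-0.66,0,1.35,0,0,0],[0,-0.88,0,1.8,0,0,0],[0,-1.1,0,2.25,0,0,0],[0,-1.32,0,2.7,0,0,0],[0,-1.44,0,2.95,0,0,0],[0,-1.44,0,2.95,0,0,0],[0,-1.44,0,2.95,0,0,0],[0,-1.44,0,2.95,0,0,0]]' 50
python3 tab.py w17
```

```text
clock: 23.35
position: [0.6542, -0.1742, 0.1504]
ee_rot: [0.095, 0.995, 0.001, 0.0]
contact_force: [6.3, 1.3, 1.0]
grip_width: 0.0135
gripper_force: 50.2
rim n 17023 z -0.0 tab n 4822 z pct [-0.0517 -0.0505 -0.0497 -0.0492] y [-0.0062  0.0065] x [0.0514 0.0887]
```

```bash
python3 -m handwheel '[[0,0.06,0,-0.13,0,0,0],[0,0.06,0,-0.13,0,0,0],[0,0.06,0,-0.13,0,0,0]]' 50
python3 tab.py w18
python3 -m handwheel '[[40,0,0,0,0,0,0],[60,0,0,0,0,0,0],[60,0,0,0,0,0,0],[60,0,0,0,0,0,0],[60,0,0,0,0,0,0],[60,0,0,-3,0,0,0],[60,0,0,-7,0,0,0],[60,0,0,-11,0,0,0],[60,0,0,-13,0,0,0],[60,0,0,-13,0,0,0],[60,0,0,-13,0,0,0],[60,0,0,-13,0,0,0]]' 30
python3 tab.py w19
python3 - <<'E'
from h import *
from station import env
k=env.camera("scene")["pixels"];c=cv2.imread("pics/w19.png")[:,:,::-1]
cv2.imwrite("pics/w19s.png",np.hstack([cv2.resize(c[0:300,170:470],(400,400)),cv2.resize(k[170:380,230:440],(400,400),interpolation=cv2.INTER_CUBIC)])[:,:,::-1])
E
```

```text
clock: 23.7
position: [0.6537, -0.1741, 0.1516]
ee_rot: [0.095, 0.995, 0.001, 0.0]
contact_force: [6.7, 1.4, 0.3]
grip_width: 0.0129
gripper_force: 49.9
rim n 17072 z -0.0 tab n 4825 z pct [-0.0505 -0.0493 -0.0484 -0.048 ] y [-0.0062  0.0065] x [0.0514 0.0887]
clock: 24.95
position: [0.6516, -0.174, 0.2801]
ee_rot: [0.095, 0.995, 0.001, -0.002]
contact_force: [0.1, 1.0, -0.1]
grip_width: 0.051
gripper_force: 0.0
rim n 5584 z 0.0 tab n 1223 z pct [-0.0507 -0.0493 -0.0484 -0.0479] y [-0.0056  0.0061] x [0.0514 0.09  ]
```

View pics/w19s.png

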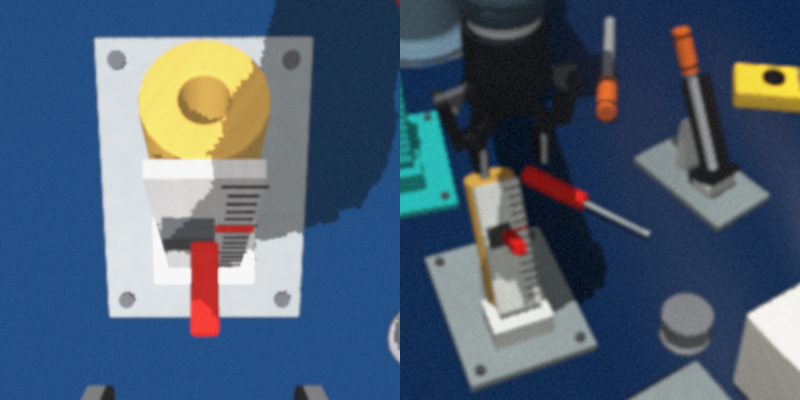

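The tab's face is at -49.3 mm, so the pointer's middle stands at about 56 mm. The rod lies seated in the cradle at right (690,110), and nothing else has moved. Handing in.

```bash
python3 -c "
from station import env
print(env.close_job())"
```

```text
the job is handed in; nothing more can be done
None
```

The job is handed in; no verdict came back. The rod bottomed gently on the plunger (about 6 N) at roughly 56 mm and is reseated in its V-cradle, the pointer stands at about 56 mm, and the gripper is clear of everything.

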